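Spin the bench lap and park it with its hole under the slot

ROBOT

A 6-joint arm with a two-finger parallel gripper is mounted at the origin on the work surface. World frame = base frame: x ahead of the robot, y to its left, z up, the work surface at z = 0. Lengths are in m, angles in rad, forces in N, time in s.
With the tool pointing down it reaches from about 0.325 to 0.875 m from the base axis. Payload 4.4 kg.
Tool frame: the origin (TCP) lies on the centre line of the jaws, within the pads' length; the fingertips stand 11 mm ahead of it and the grasp point (between the pads) lies 8 mm behind it (manip.finger_overhang is the distance from the TCP to the fingertips, in m); z points along the fingers, y is the line along which they close (so a half turn about z gives the same grasp; the last joint's range is limited). The gripper opens to 85 mm and grips with 20 to 120 N. Pads are 22 mm wide; open, the fingers measure 114 mm over their backs; the gripper's body (76 mm by 85 mm) begins 54 mm behind the grasp point. The pads swing forward as they close: fully open they stand 13 mm farther back than shut.
Start: joints at [1.165, 0.207, 1.542, -0, 1.393, -0.15], TCP at [0.145, 0.556, 0.242] pointing down, gripper open.
Joint ranges: [-2.73, 2.73], [-0.86, 2.22], [0.23, 2.46], [-1.11, 4.25], [0.08, 2.63], [-2.82, 2.82]. Speed limits (rad/s): [2.79, 2.79, 3.14, 3.14, 3.14, 3.14].

INTERFACE

Orientations are given as a rotation vector (axis times angle).
In Python, from workcell import manip gives the robot as it stands.
- The arm moves only by the shell command python3 shift.py 'ROWS' [OPENING] [FORCE]. ROWS is a JSON list of rows, 1 to 10 of them, each of 6 numbers: dx, dy, dz in m, then a rotation vector rx, ry, rz in rad; each row is the pose to reach, as a shift and turn from the pose commanded when the command began, along the tool's axes at that moment; what a row does not reach only later rows make up. A row lasts 1/8 s, in which the tool goes at most 0.0625 m and 0.188 rad, less where a joint would pass 70% of its speed; a pose out of reach is approached as far as the arm can. OPENING is the opening from 0.0 (shut) to 1.0 (fully open), set as the command begins (- or left out keeps the last). The fingers move at their own pace and stop on an object; FORCE is the grip in N (left out, the last holds). Time passes only in rows, so rows that do not move let the fingers close. It prints the time, the measured TCP pose, the force, the opening and the grip force at its end.
- manip.read_state(): the state, without advancing time (a new reading comes with each control period).
- manip.get_image(name): name is "side" or "top" or "wrist"; returns a dict with "image" (384x512x3 uint8, red, green, blue), "fovy" (degrees; the focal length in pixels is half the picture's height over the tangent of half this angle, whatever the lens; pixels are square), "cx", "cy" (the principal point, pixels), "D" ([k1, k2, p1, p2, k3] as OpenCV has them; the pictures are not rectified), "R" (3x3) and "t" (3): a world point X has camera coordinates R X + t. Camera axes: x right, y down, z forward; pixel columns grow to the right and rows downward; lengths in m; the calibration is good to about 2 mm. A picture is of the moment at which its call begins. There is no depth.
- manip.hand_in(): hands the job in; it is judged then, once.
The state is a dict: "t": time; "qpos": joint angles; "qd": joint speeds; "effort": joint torques, N m; "tool_pos": TCP position; "orientation": TCP orientation; "wrist_force": force on the tool from outside, world axes, zero at the start; "ft_torque": the same for the moment, N m; "finger_gap": opening from 0.0 (shut) to 1.0 (fully open); "grasp_force": force on a finger pad.
Only numpy, scipy, OpenCV 4.12 (cv2) and the standard library are available. Lean on these libraries where they do the work, as an engineer would, in place of code of your own. Each camera call takes 0.05 s, during which the arm holds its last target. There are 200 camera calls.

TASK

Check that the lap's bearing runs free, then park the lap: flick the knob so the disc spins freely anticlockwise (seen from above), and let it run past two full turns, hand off. While it is still turning, slow it with a fingertip on the disc's face so that it comes to rest once only, with its hole lined up under the slot of the fixed fork, and take the hand away; do not let it stop anywhere else and shift it round afterwards. Then flip the latch over so that its tooth drops through slot and hole, leaving the things lying about where they are.

Things in the scene. Friction and masses are not known exactly. Their poses are not given: they have to be found in the camera images.
- lap_base: fixed grey round base of the bench lap, 216 mm across, with a post at one side of its rim (a foot lug there reaches out to 150 mm from the axis, 30 mm high). Origin on the table, on the vertical spindle axis; x axis from the spindle towards the post and fork, z up.
- post_top (a point): top middle of the fixed post, 115 mm from the axis, 72 mm above the table; the post is 34 mm wide, spans 102 to 128 mm from the axis, and has hinge cheeks to 86 mm. From it a flat two-pronged dark steel fork points inward over the disc: prongs to 48 mm from the axis, 34 mm wide overall, 66 to 72 mm above the table.
- disc (a point): flat bare aluminium disc, 190 mm across, about 1.2 kg, upper face 58 mm above the table; spins about the vertical spindle with little friction (from 4 rad/s it coasts 12 to 30 s). A fingertip pressed on its face with a few newtons stops it almost at once. This point: centre of its upper face, its x axis towards its one hole.
- knob (a point): top centre of the black three-armed knob on the disc, 89 mm above the table, turning with the disc; arms 11 mm thick, reaching 43 mm from the axis, between 59 and 83 mm above the table, pointing 60, 180 and 300 degrees anticlockwise from the hole
- hole (a point): centre of the disc's only hole at the upper face: 22 mm across, 70 mm from the axis; too small for a fingertip to drop into
- slot (a point): the point in the fixed slot (16 mm wide, between the fork's prongs) where the hole must stop, 70 mm from the axis, given at the height of the disc's face, 58 mm; the tooth is 8 mm wide, so up to 7 mm off is good
- lap (a joint): rotation of disc and knob, rad, counted on through every turn, growing anticlockwise seen from above; hole in the slot at 0, 2 pi, 4 pi and so on; starts at rest between 0.9 and 5.4
- latch (a joint): steel drop latch, a 10 mm wide bar hinged at the post 115 mm from the axis, 80 mm above the table, with a 28 mm tooth on its underside. 0: open, standing up, leaning outward 0.35 rad; pushed inward (towards the axis) past upright (0.35) it falls shut by itself; 1.92: shut, flat over the slot, tooth in it. Needs under 1 N.
- latch_tab (a point): on the latch bar in the middle of its tab, 60 mm from the hinge and 7 mm from the bar's end; when open it is 136 mm above the table and 136 mm from the spindle axis; push the bar high up, near the tab, with only the fingertips below it
- solder_block: bystander: white soldering block 100 x 70 x 24 mm, loose, near the lap; origin under its centre
- dish: bystander: white ceramic dish, 68 mm across, 26 mm high, loose, near the lap; origin under its centre
- template: bystander: amber plastic stencil 160 x 100 x 4 mm, loose, lying flat on the left beyond the lap; origin under its centre
- marker: bystander: black and red marker pen 140 mm long, 11 mm thick, lying on the right beyond the lap; origin under its middle
- file: bystander: flat file with a wooden handle, 260 mm long, lying to the left; origin under its middle
- jar: bystander: glass jar 60 mm across, 70 mm high, on the right; origin under its centre
- pliers: bystander: pliers with blue grips, 135 mm long, lying on the right; origin under the pivot

How it is judged:
By the outcome, as a careful person would: the job done as asked, in the order asked, and still so for the second after the job is handed in, with the robot touching nothing.
It also fails if it takes over 58 s, if anything falls off the work surface, if the arm or the gripper's body presses on something with over 40 N, if the wrist force passes 120 N, or if a joint passes its speed limit or range.

## Working session

There is one attempt and no reset: what is moved stays moved. The work goes in short steps, Python scripts to look and compute and a shell command to move; the robot and the scene stay as the last step left them, time stands still between calls to the robot, and variables do not carry over. Pictures are saved under pics/ and viewed, at most 10 in all, crops included, and the job is handed in when it is done.

```bash
ls; mkdir -p pics; python3 - <<'E'
from workcell import manip
import cv2,numpy as np,pickle
a=[]
d={}
for n in("top","side"):
    g=manip.get_image(n);d[n]=g;a.append(g["image"])
    print(n,g["fovy"],g["cx"],g["cy"],np.round(g["D"],3),np.round(-g["R"].T@g["t"],3),np.round(g["R"],2).tolist())
pickle.dump(d,open("d0.pkl","wb"))
for n in d: cv2.imwrite(f"pics/{n}0.png",cv2.resize(d[n]["image"][:,:,::-1],(800,600)))
s=manip.read_state();print(s, manip.finger_overhang)
E
```

```text
pics
shift.py
workcell.py
top 46.95356955365842 253.3385946944603 191.69757648723922 [-0.152  0.     0.     0.     0.   ] [0.412 0.017 1.333] [[0.0, -1.0, 0.02], [-0.99, -0.01, -0.1], [0.1, -0.02, -0.99]]
side 46.19881897910456 254.01341333273263 196.57629194064842 [-0.183  0.     0.     0.     0.   ] [0.125 1.05  1.023] [[-0.93, -0.36, -0.02], [-0.21, 0.59, -0.78], [0.3, -0.72, -0.63]]
{'t': 0.1, 'qpos': array([ 1.16449527e+00,  2.07356784e-01,  1.54282505e+00,  6.15941249e-05,
        1.39349455e+00, -1.50517757e-01]), 'qd': array([-0.00070183, -0.00206258, -0.00240857, -0.00031944,  0.00014784,
       -0.00012234]), 'effort': array([-6.53928910e-04, -3.84087074e+01, -2.92551720e+01, -3.22799178e-04,
        4.73714434e-03,  1.01628981e-05]), 'tool_pos': array([0.14521535, 0.55567765, 0.24122274]), 'orientation': array([-0.40062543, -3.11530576,  0.00312028]), 'wrist_force': array([ 0.21216669, -0.06819905,  0.58277965]), 'ft_torque': array([-0.00875875,  0.01329619, -0.03114663]), 'grasp_force': 0.0, 'finger_gap': 0.998686451198891} 0.011
```

View pics/top0.png

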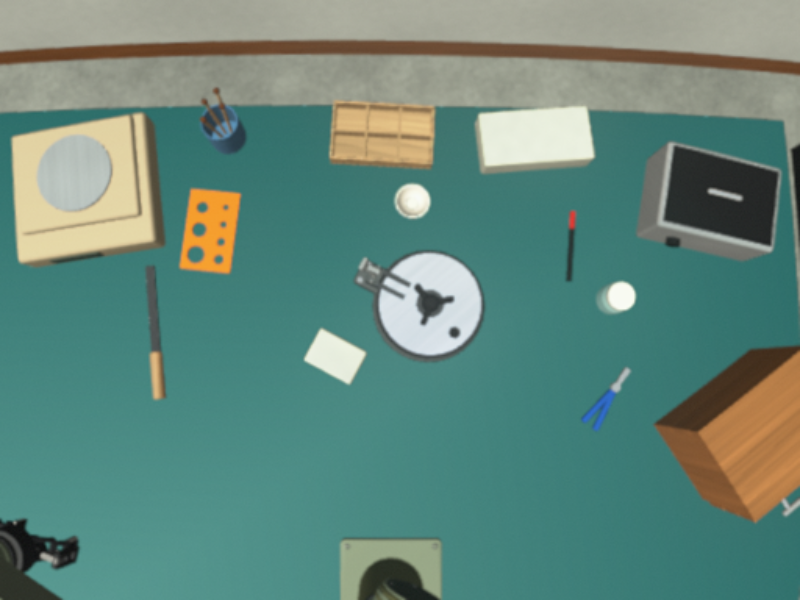

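View pics/side0.png

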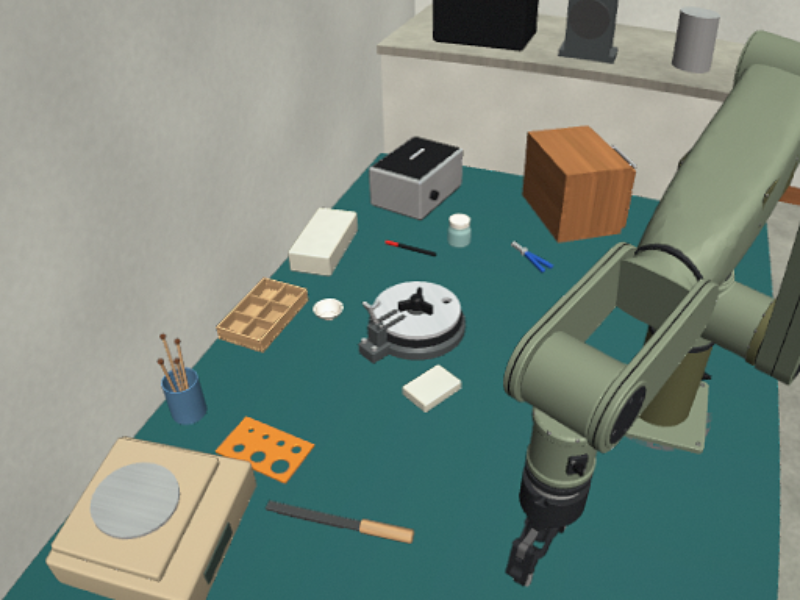

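The top view shows the disc at about (430,303), the hole at (455,332), the fork pointing in from the upper left with the post at (370,273), and the solder block at (335,356). The dish is at (412,200). The side view shows the same layout with the latch standing open.

```bash
cat > h.py <<'E'
import cv2,numpy as np
def K(g):
    f=192/np.tan(np.radians(g["fovy"])/2); return np.array([[f,0,g["cx"]],[0,f,g["cy"]],[0,0,1]])
def ray(g,uv,z):
    p=cv2.undistortPoints(np.float64(uv).reshape(-1,1,2),K(g),np.float64(g["D"])).reshape(-1,2)
    R=np.array(g["R"]);c=-R.T@np.array(g["t"])
    d=np.c_[p,np.ones(len(p))]@R
    return c+d*((z-c[2])/d[:,2])[:,None]
def proj(g,X):
    return cv2.projectPoints(np.float64(X).reshape(-1,1,3),cv2.Rodrigues(np.array(g["R"]))[0],np.array(g["t"]),K(g),np.float64(g["D"]))[0].reshape(-1,2)
E
python3 - <<'E'
from h import *;import pickle
d=pickle.load(open("d0.pkl","rb"));g=d["top"];im=g["image"]
hsv=cv2.cvtColor(im,cv2.COLOR_RGB2HSV)
m=((hsv[...,2]>150)&(hsv[...,1]<50)).astype(np.uint8)
n,l,s,c=cv2.connectedComponentsWithStats(m)
for i in range(1,n):
    if s[i,4]>60: print(i,s[i],c[i].round(1))
i=l[205,285];cn=max(cv2.findContours((l==i).astype(np.uint8),0,1)[0],key=len)
h=cv2.convexHull(cn)[:,0]
P=ray(g,h,.058)[:,:2]
A=np.c_[2*P,np.ones(len(P))];q=np.linalg.lstsq(A,(P**2).sum(1),rcond=None)[0];print("c",q[:2],np.sqrt(q[2]+q[0]**2+q[1]**2), np.linalg.norm(P-q[:2],axis=1).round(3))
C=q[:2]
# hole: dark blob
dk=((hsv[...,2]<120)&(l!=i)).astype(np.uint8);dk[:205]=0;dk[:,:284]=0;dk[220:]=0;dk[:,300:]=0
n,l2,s,c=cv2.connectedComponentsWithStats(dk)
for k in range(1,n):print(s[k],c[k],ray(g,c[k],.058)-np.r_[C,0])
cv2.imwrite("pics/lap0.png",np.hstack([cv2.resize(im[150:240,220:320,::-1],(500,450),interpolation=2)]))
E
```

```text
1 [    0     0   512    39 14791] [265.6  14.2]
2 [ 165   36  276   74 9314] [310.6  62.5]
5 [   0   38  127   33 2661] [49.7 55.7]
13 [484  47  28  48 716] [501.5  66. ]
21 [142  57  14   9  74] [147.   61.5]
22 [442  56  12  17  63] [445.8  64.9]
32 [462  65  18   9  97] [469.1  69.7]
44 [  23   86   49   50 1875] [ 46.9 110.2]
46 [421  91  74  70 411] [444.5 136.8]
61 [252 117  24  23 417] [263.7 128.3]
71 [ 242  162   66   65 2953] [275.2 194.3]
79 [387 180  20  20 315] [396.4 189.5]
80 [195 210  40  36 824] [214.1 227.5]
81 [391 235  12  16  64] [396.8 243.1]
85 [ 218  346   64   38 1202] [248.3 358.9]
c [ 0.53895095 -0.07043597] 0.09524494065701292 [0.095 0.095 0.095 0.095 0.095 0.095 0.095 0.095 0.095 0.095 0.095 0.095
 0.096 0.095 0.096 0.095 0.095 0.095 0.095 0.095 0.095 0.095 0.095 0.095
 0.096 0.095 0.095 0.095 0.095 0.096 0.096 0.094 0.096 0.095 0.095 0.095]
[288 210   6   6  29] [290.4137931  212.27586207] [[-0.05312559 -0.04520072  0.058     ]]
[297 217   3   3   6] [298.33333333 218.33333333] [[-0.07059895 -0.06814745  0.058     ]]
```

View pics/lap0.png

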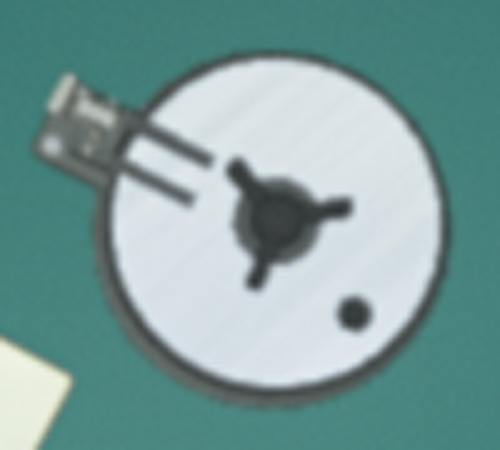

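```bash
python3 - <<'E'
from h import *;import pickle
d=pickle.load(open("d0.pkl","rb"));C=np.array([.539,-.0704])
for n,off in(("top",0),("side",0)):
    g=d[n];im=g["image"];hsv=cv2.cvtColor(im,cv2.COLOR_RGB2HSV)
    vv,uu=np.mgrid[:384,:512];P=ray(g,np.c_[uu.ravel(),vv.ravel()],.071)[:,:2]-C
    r=np.hypot(*P.T);a=np.degrees(np.arctan2(P[:,1],P[:,0]))
    V=hsv[...,2].ravel();S=hsv[...,1].ravel()
    k=(r>.052)&(r<.086)&(abs(a-63)<30)
    w=np.clip(190-V[k].astype(float),0,None)
    Q=P[k]; 
    for th in range(58,72,1):
        e=np.array([-np.sin(np.radians(th)),np.cos(np.radians(th))]);s=Q@e
        print(n,th,round((w*s).sum()/w.sum()*1e3,2),round(1e3*np.sqrt((w*s*s).sum()/w.sum()),2),end=' | ')
    print()
g=d["top"];print("block",ray(g,[[214.1,227.5]],.024),"dish",ray(g,[[263.7,128.3]],.026), "latchtop",ray(g,[[220+12,150+19]],.136))
g=d["side"];im=g["image"];hsv=cv2.cvtColor(im,cv2.COLOR_RGB2HSV)
print(proj(g,[[*C,.058],[*(C+[-.0531,-.0452]),.058]]))
cv2.imwrite("pics/lapside0.png",cv2.resize(im[170:235,220:310,::-1],(720,520),interpolation=2))
E
```

```text
top 58 5.56 13.81 | top 59 4.38 13.39 | top 60 3.19 13.06 | top 61 2.0 12.83 | top 62 0.81 12.71 | top 63 -0.37 12.69 | top 64 -1.56 12.78 | top 65 -2.75 12.99 | top 66 -3.94 13.29 | top 67 -5.12 13.69 | top 68 -6.31 14.17 | top 69 -7.49 14.73 | top 70 -8.67 15.36 | top 71 -9.85 16.05 | 
side 58 8.88 15.65 | side 59 7.69 15.01 | side 60 6.5 14.45 | side 61 5.31 13.96 | side 62 4.12 13.56 | side 63 2.92 13.25 | side 64 1.73 13.04 | side 65 0.53 12.93 | side 66 -0.66 12.94 | side 67 -1.86 13.05 | side 68 -3.05 13.27 | side 69 -4.24 13.59 | side 70 -5.44 14.0 | side 71 -6.63 14.49 | 
block [[0.44169755 0.10674643 0.024     ]] dish [[ 0.74166547 -0.03944195  0.026     ]] latchtop [[0.5990805  0.05208038 0.136     ]]
[[266.35016603 196.23687769]
 [285.29255665 191.76298989]]
```

View pics/lapside0.png

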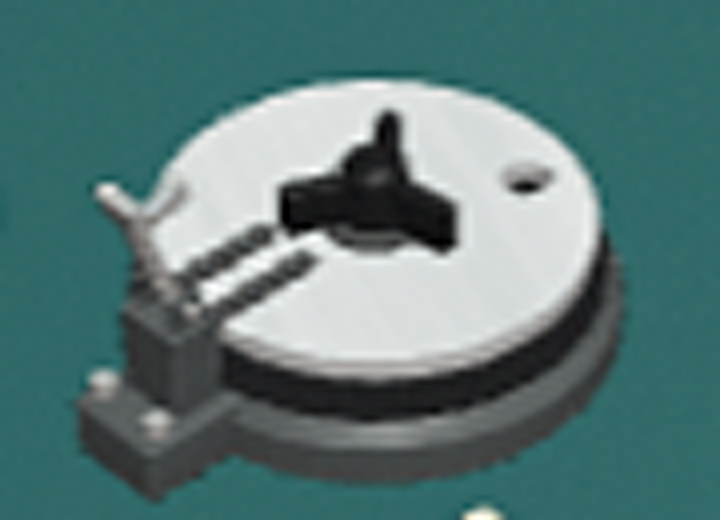

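```bash
cat >> h.py <<'E'
C=np.array([.539,-.0704])
def rel(s,X,yaw_x=None):
    R=cv2.Rodrigues(np.array(s["orientation"]))[0]
    T=np.diag([-1.,1,-1]) # tool x=-X, y=+Y, z down
    print("t",round(s["t"],3),"pos",np.round(s["tool_pos"],4),"shift",np.round(R.T@(np.array(X)-s["tool_pos"]),4),"turn",np.round(cv2.Rodrigues(R.T@T)[0].ravel(),3),"F",np.round(s["wrist_force"],1))
E
python3 shift.py '[[-0.04,-0.041,0,0,0,-0.05],[-0.08,-0.082,0,0,0,-0.1],[-0.12,-0.123,0,0,0,-0.15],[-0.16,-0.164,0,0,0,-0.2],[-0.2,-0.205,0,0,0,-0.25],[-0.24,-0.246,0,0,0,-0.256],[-0.28,-0.287,0,0,0,-0.256],[-0.32,-0.328,0,0,0,-0.256],[-0.36,-0.369,0,0,0,-0.256],[-0.4,-0.41,0,0,0,-0.256]]' 0
python3 - <<'E'
from h import *;from workcell import manip
s=manip.read_state();rel(s,[*(C+[0,-.07]),.12])
E
```

```text
t: 1.35
tool_pos: [0.4291, 0.0567, 0.2421]
orientation: [0.0, 3.142, 0.0]
wrist_force: [0.3, 1.2, -0.1]
finger_gap: -0.0
grasp_force: 0.0
t 1.35 pos [0.4291 0.0567 0.2421] shift [-0.1099 -0.1971  0.122 ] turn [ 0.  0. -0.] F [ 0.3  1.2 -0.1]
```

```bash
python3 shift.py '[[-0.03,-0.05,0.02,0,0,0],[-0.055,-0.1,0.05,0,0,0],[-0.085,-0.15,0.08,0,0,0],[-0.11,-0.197,0.11,0,0,0],[-0.11,-0.197,0.155,0,0,0],[-0.11,-0.197,0.161,0,0,0],[-0.11,-0.197,0.161,0,0,0]]'
python3 - <<'E'
from h import *;from workcell import manip
a=[manip.get_image(n)["image"][:,:,::-1] for n in("side","top")]
cv2.imwrite("pics/hov.png",cv2.resize(np.hstack([a[0][140:260,200:340],a[1][130:250,200:340]]),(800,343)))
rel(manip.read_state(),[*(C+[0,-.07]),.069])
E
```

```text
t: 2.22
tool_pos: [0.5384, -0.1379, 0.0813]
orientation: [0.001, -3.141, -0.001]
wrist_force: [0.4, -0.5, 0.2]
finger_gap: -0.004
grasp_force: 0.0
t 2.325 pos [ 0.54   -0.1384  0.0833] shift [ 0.0011 -0.002   0.0143] turn [-0.001  0.003  0.001] F [ 0.3 -0.2 -0. ]
```

View pics/hov.png

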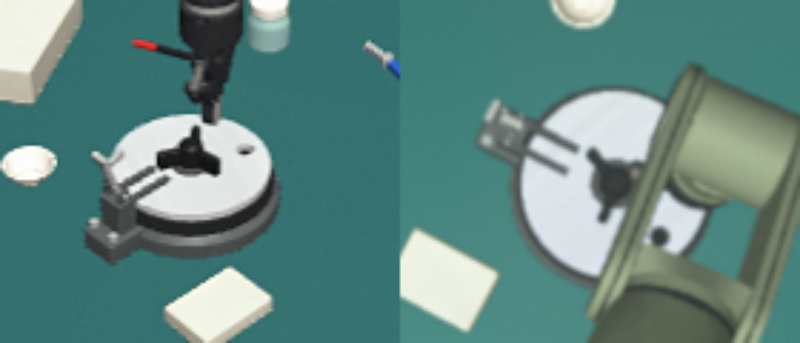

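The side view shows the whole disc unobstructed (hole at about (245,150) in the left half), with the closed finger over its far edge. In the top view the arm covers part of the disc, so I'll track with the side camera. Next is a short test press while the disc is still at rest, to learn the contact height.

```bash
python3 shift.py '[[0,0,0.008,0,0,0],[0,0,0.012,0,0,0]]'; python3 shift.py '[[0,0,0.001,0,0,0]]';python3 shift.py '[[0,0,0.001,0,0,0]]';python3 shift.py '[[0,0,0.001,0,0,0]]'
```

```text
t: 2.58
tool_pos: [0.5391, -0.1383, 0.0699]
orientation: [-0.001, 3.14, -0.001]
wrist_force: [-1.1, -0.5, -0.0]
finger_gap: 0.003
grasp_force: 0.0
t: 2.7
tool_pos: [0.5393, -0.1383, 0.0691]
orientation: [-0.001, 3.14, 0.0]
wrist_force: [-0.0, 1.5, 6.6]
finger_gap: -0.002
grasp_force: 3.4
t: 2.82
tool_pos: [0.5402, -0.1384, 0.069]
orientation: [-0.0, 3.139, 0.0]
wrist_force: [-1.0, 2.0, 10.7]
finger_gap: 0.001
grasp_force: 5.3
t: 2.95
tool_pos: [0.541, -0.1385, 0.069]
orientation: [-0.0, 3.137, -0.0]
wrist_force: [-1.2, 3.1, 14.5]
finger_gap: 0.003
grasp_force: 7.1
```

```bash
python3 shift.py '[[0,0,-0.012,0,0,0],[0.025,0,-0.012,0,0,0],[0.025,0.03,-0.012,0,0,0]]'; python3 shift.py '[[-0.006,0,0,0,0,0],[-0.012,0,0,0,0,0],[-0.019,0,0,0,0,0],[-0.029,0,0,0,0,0],[-0.041,0,0,0,0,0],[-0.048,-0.01,-0.03,0,0,0],[-0.048,-0.03,-0.04,0,0,0],[-0.024,-0.03,-0.02,0,0,0]]'
cat > look.py <<'E'
from h import *;from workcell import manip;import sys,pickle
FA=63.3
def ang(g):
    hsv=cv2.cvtColor(g["image"],cv2.COLOR_RGB2HSV);vv,uu=np.mgrid[140:260,200:340]
    P=ray(g,np.c_[uu.ravel(),vv.ravel()],.057)[:,:2]-C
    r=np.hypot(*P.T);a=np.degrees(np.arctan2(P[:,1],P[:,0]))%360
    V=hsv[140:260,200:340,2].ravel().astype(float)
    k=(r>.054)&(r<.086)&(abs((a-FA+180)%360-180)>28)&(abs((a-270+180)%360-180)>32)
    m=(k&(V<120)).astype(np.uint8).reshape(vv.shape)
    n,l,s,c=cv2.connectedComponentsWithStats(m)
    if n<2:return None,0
    i=1+np.argmax(s[1:,4]);Q=P[l.ravel()==i].mean(0)
    return np.degrees(np.arctan2(Q[1],Q[0])),(s[i,4],round(np.hypot(*Q)*1e3))
if __name__=="__main__":
    for _ in range(int(sys.argv[1])):
        t=manip.read_state()["t"];g=manip.get_image("side");pickle.dump(g,open("last.pkl","wb"))
        a,b=ang(g);print(round(t,3),None if a is None else round((a-FA)%360,1),b)
    rel(manip.read_state(),[*(C+[0,-.07]),.076])
E
python3 look.py 8
```

```text
t: 3.32
tool_pos: [0.5125, -0.1096, 0.0785]
orientation: [-0.005, -3.141, 0.001]
wrist_force: [-0.3, -0.5, -0.4]
finger_gap: -0.002
grasp_force: 0.0
t: 4.32
tool_pos: [0.5424, -0.1424, 0.1018]
orientation: [0.001, 3.131, -0.008]
wrist_force: [-0.6, -0.3, -0.5]
finger_gap: 0.001
grasp_force: 0.0
4.325 263.7 (np.int32(5), 66)
4.375 271.4 (np.int32(5), 66)
4.425 278.9 (np.int32(5), 66)
4.475 287.1 (np.int32(7), 66)
4.525 295.4 (np.int32(5), 68)
4.575 303.3 (np.int32(7), 70)
4.625 311.8 (np.int32(7), 69)
4.675 244.1 (np.int32(10), 61)
t 4.725 pos [ 0.539  -0.1389  0.099 ] shift [ 0.     -0.0015  0.023 ] turn [-0.001  0.002  0.   ] F [0.2 0.1 0.2]
```

```bash
sed -i 's/i=1+np.argmax(s\[1:,4\]);Q=P\[l.ravel()==i\].mean(0)/i=min(range(1,n),key=lambda i:abs(np.hypot(*P[l.ravel()==i].mean(0))-.068)-.0005*min(s[i,4],20));Q=P[l.ravel()==i].mean(0)/' look.py
python3 shift.py '[[0,0,0,0,0,0],[0,0,0,0,0,0],[0,0,0,0,0,0],[0,0,0,0,0,0],[0,0,0,0,0,0],[0,0,0,0,0,0],[0,0,0,0,0,0],[0,0,0,0,0,0]]' | head -1
python3 look.py 6
```

```text
t: 5.72
5.725 104.9 (np.int32(8), 72)
5.775 110.6 (np.int32(6), 72)
5.825 118.4 (np.int32(7), 71)
5.875 123.9 (np.int32(8), 72)
5.925 131.7 (np.int32(9), 71)
5.975 137.8 (np.int32(6), 71)
t 6.025 pos [ 0.5378 -0.1386  0.0983] shift [-0.0012 -0.0018  0.0223] turn [-0. -0.  0.] F [-0.4 -0.3  0.4]
```

The hole passes show about 2.8 rad/s falling at roughly 0.37 rad/s². That isn't enough to run well past two turns and still reach the slot, so I'll add a second, harder flick while the disc is still turning.

```bash
python3 shift.py '[[0.015,0.015,-0.012,0,0,0],[0.03,0.03,-0.012,0,0,0],[0.03,0.03,-0.012,0,0,0],[0.03,0.03,-0.012,0,0,0],[0.03,0.03,-0.012,0,0,0],[0.03,0.03,-0.012,0,0,0],[0.03,0.03,-0.012,0,0,0],[0.03,0.03,-0.012,0,0,0],[0.03,0.03,-0.012,0,0,0],[0.03,0.03,-0.012,0,0,0]]' | head -2
python3 look.py 2
python3 shift.py '[[0,0,0,0,0,0],[0,0,0,0,0,0],[0,0,0,0,0,0],[0,0,0,0,0,0],[0,0,0,0,0,0],[0,0,0,0,0,0]]' | head -1
python3 look.py 3;  python3 -c "
import pickle,cv2;g=pickle.load(open('last.pkl','rb'));cv2.imwrite('pics/l1.png',cv2.resize(g['image'][150:240,220:310,::-1],(540,540)))"
```

```text
t: 7.28
tool_pos: [0.5078, -0.1085, 0.1103]
7.275 306.8 (np.int32(6), 69)
7.325 312.1 (np.int32(8), 68)
t 7.375 pos [ 0.5078 -0.1085  0.1103] shift [-0.0312 -0.0319  0.0343] turn [-0.  0.  0.] F [ 1.  -0.1  0.3]
t: 8.12
8.125 37.0 (np.int32(8), 74)
8.175 41.4 (np.int32(9), 74)
8.225 46.5 (np.int32(9), 74)
t 8.275 pos [ 0.5078 -0.1086  0.1103] shift [-0.0312 -0.0318  0.0343] turn [-0. -0.  0.] F [-0.1 -0.4 -0.5]
```

View pics/l1.png

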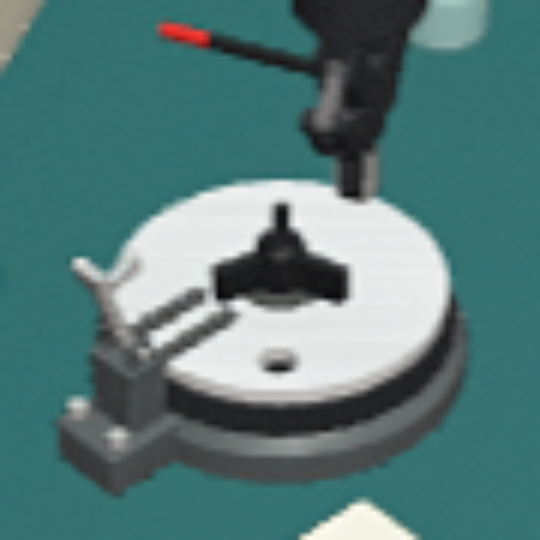

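The hole is at (278,360) in the crop, about 46° past the slot, and the detector agrees with the picture.

```bash
python3 shift.py '[[0,0,0,0,0,0],[0,0,0,0,0,0],[0,0,0,0,0,0],[0,0,0,0,0,0],[0,0,0,0,0,0],[0,0,0,0,0,0],[0,0,0,0,0,0]]' | head -1
python3 look.py 4
```

```text
t: 9.15
9.15 129.7 (np.int32(5), 71)
9.2 134.1 (np.int32(5), 70)
9.25 138.6 (np.int32(4), 69)
9.3 143.1 (np.int32(4), 69)
t 9.35 pos [ 0.5078 -0.1086  0.1103] shift [-0.0312 -0.0319  0.0343] turn [-0.  0.  0.] F [-0.4  0.2  0.3]
```

```bash
python3 shift.py '[[0,0,0,0,0,0],[0,0,0,0,0,0],[0,0,0,0,0,0],[0,0,0,0,0,0],[0,0,0,0,0,0],[0,0,0,0,0,0],[0,0,0,0,0,0],[0,0,0,0,0,0]]' | head -1
python3 look.py 2
```

```text
t: 10.35
10.35 264.5 (np.int32(5), 57)
10.4 240.2 (np.int32(1), 66)
t 10.45 pos [ 0.5078 -0.1086  0.1103] shift [-0.0312 -0.0319  0.0343] turn [ 0. -0.  0.] F [ 0.5 -0.4 -0.1]
```

```bash
python3 shift.py '[[0,0,0,0,0,0],[0,0,0,0,0,0],[0,0,0.032,0,0,0],[-0.008,0,0.032,0,0,0],[-0.022,0,0.032,0,0,0],[-0.04,0,0.032,0,0,0],[-0.06,0,0.032,0,0,0],[-0.07,-0.01,-0.01,0,0,0],[-0.04,-0.03,0,0,0,0],[-0.03,-0.03,0.005,0,0,0]]'
python3 look.py 8
```

```text
t: 11.7
tool_pos: [0.5387, -0.1398, 0.1067]
orientation: [0.002, 3.139, -0.002]
wrist_force: [-0.6, 0.2, -0.6]
finger_gap: 0.0
grasp_force: 0.0
11.7 90.2 (np.int32(8), 73)
11.75 102.4 (np.int32(5), 71)
11.8 116.4 (np.int32(5), 71)
11.85 129.7 (np.int32(5), 71)
11.9 144.0 (np.int32(5), 69)
11.95 157.9 (np.int32(4), 67)
12.0 171.0 (np.int32(6), 68)
12.05 242.0 (np.int32(8), 61)
t 12.1 pos [ 0.5386 -0.1383  0.1055] shift [-0.0004 -0.0021  0.0295] turn [-0.     0.001  0.001] F [-0.4 -1.3 -0.1]
```

```bash
python3 shift.py '[[0,0,0,0,0,0],[0,0,0,0,0,0],[0,0,0,0,0,0],[0,0,0,0,0,0],[0,0,0,0,0,0],[0,0,0,0,0,0],[0,0,0,0,0,0],[0,0,0,0,0,0],[0,0,0,0,0,0],[0,0,0,0,0,0]]' | head -1
python3 look.py 4
python3 shift.py '[[0,0,0,0,0,0],[0,0,0,0,0,0],[0,0,0,0,0,0],[0,0,0,0,0,0],[0,0,0,0,0,0],[0,0,0,0,0,0],[0,0,0,0,0,0],[0,0,0,0,0,0],[0,0,0,0,0,0],[0,0,0,0,0,0]]' | head -1
python3 look.py 4
python3 shift.py '[[0,0,0,0,0,0],[0,0,0,0,0,0],[0,0,0,0,0,0],[0,0,0,0,0,0],[0,0,0,0,0,0],[0,0,0,0,0,0],[0,0,0,0,0,0],[0,0,0,0,0,0],[0,0,0,0,0,0],[0,0,0,0,0,0]]' | head -1
python3 look.py 4
```

```text
t: 13.35
13.35 170.4 (np.int32(6), 67)
13.4 240.5 (np.int32(5), 62)
13.45 245.9 (np.int32(11), 60)
13.5 252.6 (np.int32(9), 60)
t 13.55 pos [ 0.5378 -0.1386  0.1053] shift [-0.0012 -0.0018  0.0293] turn [0. 0. 0.] F [-1.  -0.7  0.3]
t: 14.8
14.8 160.7 (np.int32(6), 69)
14.85 171.9 (np.int32(3), 68)
14.9 242.0 (np.int32(8), 61)
14.95 245.9 (np.int32(11), 60)
t 15.0 pos [ 0.5378 -0.1386  0.1053] shift [-0.0012 -0.0018  0.0293] turn [-0.  0.  0.] F [-0.5 -0.6 -0.2]
t: 16.25
16.25 118.4 (np.int32(7), 71)
16.3 128.1 (np.int32(8), 71)
16.35 138.6 (np.int32(4), 69)
16.4 147.8 (np.int32(5), 69)
t 16.45 pos [ 0.5378 -0.1386  0.1053] shift [-0.0012 -0.0018  0.0293] turn [-0. -0.  0.] F [ 0.2 -0.   0.3]
```

```bash
python3 shift.py '[[0,0,0,0,0,0],[0,0,0,0,0,0],[0,0,0,0,0,0],[0,0,0,0,0,0],[0,0,0,0,0,0],[0,0,0,0,0,0],[0,0,0,0,0,0],[0,0,0,0,0,0],[0,0,0,0,0,0],[0,0,0,0,0,0]]' | head -1
python3 look.py 3
python3 shift.py '[[0,0,0,0,0,0],[0,0,0,0,0,0],[0,0,0,0,0,0],[0,0,0,0,0,0],[0,0,0,0,0,0],[0,0,0,0,0,0],[0,0,0,0,0,0],[0,0,0,0,0,0],[0,0,0,0,0,0],[0,0,0,0,0,0]]' | head -1
python3 look.py 3
python3 shift.py '[[0,0,0,0,0,0],[0,0,0,0,0,0],[0,0,0,0,0,0],[0,0,0,0,0,0],[0,0,0,0,0,0],[0,0,0,0,0,0],[0,0,0,0,0,0],[0,0,0,0,0,0],[0,0,0,0,0,0],[0,0,0,0,0,0]]' | head -1
python3 look.py 3
```

```text
t: 17.7
17.7 43.9 (np.int32(9), 74)
17.75 53.0 (np.int32(9), 74)
17.8 61.1 (np.int32(8), 75)
t 17.85 pos [ 0.5378 -0.1386  0.1053] shift [-0.0012 -0.0018  0.0293] turn [0. 0. 0.] F [-0.4  0.3  0.2]
t: 19.1
19.1 289.9 (np.int32(5), 67)
19.15 297.5 (np.int32(6), 67)
19.2 305.3 (np.int32(4), 70)
t 19.25 pos [ 0.5378 -0.1386  0.1053] shift [-0.0012 -0.0018  0.0293] turn [-0. -0.  0.] F [ 0.9  0.1 -0.8]
t: 20.5
20.5 134.1 (np.int32(5), 70)
20.55 141.1 (np.int32(7), 70)
20.6 147.8 (np.int32(5), 69)
t 20.65 pos [ 0.5378 -0.1385  0.1053] shift [-0.0012 -0.0019  0.0293] turn [ 0. -0.  0.] F [ 0.6  0.5 -0. ]
```

```bash
sed -i 's/^FA=.*/FA=63.0;B=.0043*np.array([np.cos(np.radians(110)),np.sin(np.radians(110))])/; s/Q=P\[l.ravel()==i\].mean(0)$/Q=P[l.ravel()==i].mean(0)-B/' look.py; grep -n "mean(0)-B" look.py
python3 shift.py '[[0,0,0.015,0,0,0],[0,0,0.025,0,0,0],[0,0,0.029,0,0,0],[0,0,0.031,0,0,0],[0,0,0.031,0,0,0],[0,0,0.031,0,0,0],[0,0,0.031,0,0,0],[0,0,0.031,0,0,0]]' | head -2
python3 look.py 5
python3 shift.py '[[0,0,0,0,0,0],[0,0,0,0,0,0],[0,0,0,0,0,0],[0,0,0,0,0,0],[0,0,0,0,0,0],[0,0,0,0,0,0]]' | head -2
python3 look.py 3
```

```text
12:    i=min(range(1,n),key=lambda i:abs(np.hypot(*P[l.ravel()==i].mean(0))-.068)-.0005*min(s[i,4],20));Q=P[l.ravel()==i].mean(0)-B
t: 21.65
tool_pos: [0.538, -0.1386, 0.0745]
21.65 291.1 (np.int32(5), 69)
21.7 297.1 (np.int32(4), 69)
21.75 303.9 (np.int32(7), 69)
21.8 309.2 (np.int32(7), 69)
21.85 315.6 (np.int32(5), 69)
t 21.9 pos [ 0.5378 -0.1385  0.0743] shift [-0.0012 -0.0019 -0.0017] turn [-0.  0.  0.] F [ 0.3  0.1 -0.3]
t: 22.65
tool_pos: [0.5378, -0.1386, 0.0743]
22.65 49.5 (np.int32(9), 69)
22.7 54.3 (np.int32(10), 70)
22.75 59.7 (np.int32(8), 70)
t 22.8 pos [ 0.5378 -0.1386  0.0743] shift [-0.0012 -0.0018 -0.0017] turn [-0. -0.  0.] F [-0.7 -1.   0.3]
```

```bash
python3 shift.py '[[0,0,0,0,0,0],[0,0,0,0,0,0],[0,0,0,0,0,0],[0,0,0,0,0,0],[0,0,0,0,0,0],[0,0,0,0,0,0],[0,0,0,0,0,0],[0,0,0,0,0,0],[0,0,0,0,0,0],[0,0,0,0,0,0]]' | head -1
python3 look.py 1
python3 shift.py '[[0,0,0,0,0,0],[0,0,0,0,0,0],[0,0,0,0,0,0],[0,0,0,0,0,0],[0,0,0,0,0,0],[0,0,0,0,0,0],[0,0,0,0,0,0],[0,0,0,0,0,0],[0,0,0,0,0,0]]' | head -2
python3 look.py 3
```

```text
t: 24.05
24.05 241.3 (np.int32(8), 66)
t 24.1 pos [ 0.5378 -0.1385  0.0743] shift [-0.0012 -0.0019 -0.0017] turn [-0.  0.  0.] F [ 0.4  0.4 -0.8]
t: 25.22
tool_pos: [0.5378, -0.1386, 0.0743]
25.225 287.1 (np.int32(5), 69)
25.275 291.1 (np.int32(5), 69)
25.325 294.4 (np.int32(6), 69)
t 25.375 pos [ 0.5378 -0.1386  0.0743] shift [-0.0012 -0.0018 -0.0017] turn [-0.  0.  0.] F [-0.8 -0.1  0.2]
```

```bash
python3 shift.py '[[0,0,0,0,0,0],[0,0,0,0,0,0]]' | head -1
python3 look.py 3
```

```text
t: 25.62
25.625 315.6 (np.int32(5), 69)
25.675 320.1 (np.int32(5), 69)
25.725 322.9 (np.int32(8), 69)
t 25.775 pos [ 0.5378 -0.1386  0.0743] shift [-0.0012 -0.0018 -0.0017] turn [-0.  0.  0.] F [-0.5 -0.  -0.2]
```

```bash
python3 shift.py '[[0,0,0,0,0,0],[0,0,0,0,0,0],[0,0,0,0,0,0]]' | head -1
python3 look.py 1
python3 shift.py '[[0,0,0.008,0,0,0],[0,0,0.008,0,0,0],[0,0,0.008,0,0,0]]'
python3 look.py 1; python3 -c "
import pickle,cv2;g=pickle.load(open('last.pkl','rb'));cv2.imwrite('pics/l2.png',cv2.resize(g['image'][150:240,220:310,::-1],(540,540),interpolation=2))"
```

```text
t: 26.15
26.15 261.7 (np.int32(6), 62)
t 26.2 pos [ 0.5378 -0.1385  0.0743] shift [-0.0012 -0.0019 -0.0017] turn [ 0. -0.  0.] F [ 0.3  0.2 -0. ]
t: 26.58
tool_pos: [0.5408, -0.1393, 0.069]
orientation: [0.0, 3.135, -0.003]
wrist_force: [0.7, 0.6, 11.6]
finger_gap: 0.001
grasp_force: 5.4
26.575 266.6 (np.int32(2), 59)
t 26.625 pos [ 0.5408 -0.1393  0.0691] shift [ 0.0017 -0.0011 -0.007 ] turn [-0.002  0.006 -0.   ] F [ 0.8  1.7 11.2]
```

View pics/l2.png

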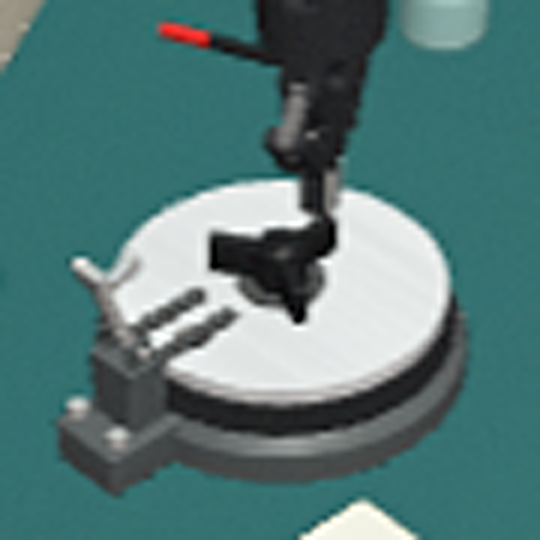

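The disc is at rest with the finger on it, and no hole shows outside the fork. One knob arm points at about (300,315) and the hole is hidden at the prongs near (195,325), as it should be at the slot. I'll lift straight off and move round above the outside of the latch.

```bash
python3 shift.py '[[0,0,-0.02,0,0,0],[0,0,-0.08,0,0,0],[0,0,-0.14,0,0,0],[-0.01,0.03,-0.18,0,0,0],[-0.03,0.08,-0.18,0,0,0],[-0.05,0.13,-0.18,0,0,0],[-0.065,0.18,-0.18,0,0,0],[-0.085,0.234,-0.18,0,0,0],[-0.085,0.234,-0.18,0,0,0]]' | head -2
python3 - <<'E'
from h import *;from workcell import manip;import pickle
d={n:manip.get_image(n) for n in("top","side","wrist")};pickle.dump(d,open("d1.pkl","wb"))
a=[cv2.resize(d["top"]["image"][145:245,215:325,::-1],(440,400)),cv2.resize(d["side"]["image"][155:235,215:303,::-1],(440,400))]
cv2.imwrite("pics/park.png",cv2.resize(np.hstack(a),(800,364)))
f=.185*np.array([np.cos(np.radians(63)),np.sin(np.radians(63))])
rel(manip.read_state(),[*(C+f),.133])
# knob arms from top, plane z=.083
g=d["top"];hsv=cv2.cvtColor(g["image"],cv2.COLOR_RGB2HSV);vv,uu=np.mgrid[150:240,220:320]
P=ray(g,np.c_[uu.ravel(),vv.ravel()],.083)[:,:2]-C;r=np.hypot(*P.T);an=np.arctan2(P[:,1],P[:,0])
k=(r>.026)&(r<.043);w=np.clip(130-hsv[150:240,220:320,2].ravel()[k].astype(float),0,None)
z=(w*np.exp(3j*an[k])).sum();print("arm phase (deg, mod 120)",np.degrees(np.angle(z))/3,"conc",abs(z)/w.sum(),"-> h",((np.degrees(np.angle(z))/3-60-63.0)+60)%120-60)
g0=pickle.load(open("d0.pkl","rb"))["top"];hsv=cv2.cvtColor(g0["image"],cv2.COLOR_RGB2HSV)
w=np.clip(130-hsv[150:240,220:320,2].ravel()[k].astype(float),0,None);z=(w*np.exp(3j*an[k])).sum();print("initial arms",np.degrees(np.angle(z))/3,"hole 220.4 ->expected",(220.4+60)%120)
E
```

```text
t: 27.75
tool_pos: [0.623, 0.0994, 0.2453]
t 27.9 pos [0.6223 0.0949 0.2456] shift [-0.0008 -0.0004  0.1126] turn [-0.001 -0.001  0.   ] F [-1.  -0.9  0.2]
arm phase (deg, mod 120) 2.053692507296893 conc 0.9712368178582447 -> h -0.946307492703113
initial arms 40.30519560375803 hole 220.4 ->expected 40.39999999999998
```

View pics/park.png

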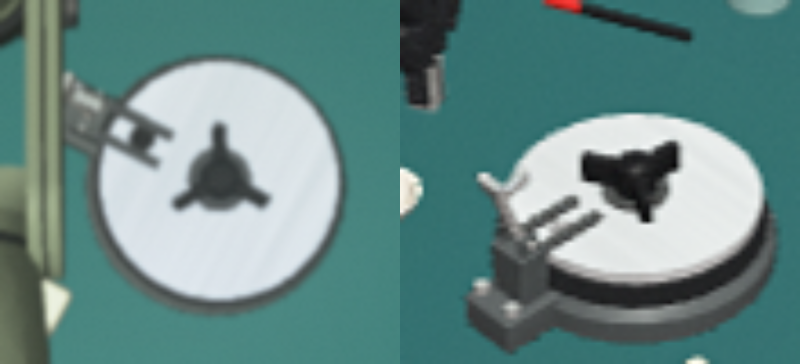

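The top view shows the hole between the prongs at about (143,137). The knob phase puts it 0.9° from the slot, around 1 mm. Next I lower the hand outside the latch and push it over.

```bash
python3 shift.py '[[0,0,0.05,0,0,0],[0,0,0.1,0,0,0],[0,0,0.112,0,0,0],[0.0136,-0.0267,0.112,0,0,0],[0.0204,-0.0401,0.112,0,0,0],[0.025,-0.049,0.112,0,0,0],[0.0295,-0.0579,0.112,0,0,0],[0.034,-0.0668,0.112,0,0,0],[0.036,-0.071,0.112,0,0,0]]' 
python3 shift.py '[[-0.007,0.013,0,0,0,0],[-0.02,0.04,-0.03,0,0,0],[-0.03,0.06,-0.08,0,0,0],[-0.04,0.1,-0.1,0,0,0],[-0.04,0.15,-0.1,0,0,0]]' | head -2
python3 - <<'E'
from h import *;from workcell import manip
d={n:manip.get_image(n) for n in("top","side")}
a=[cv2.resize(d["top"]["image"][145:245,215:325,::-1],(440,400)),cv2.resize(d["side"]["image"][155:235,215:303,::-1],(440,400))]
cv2.imwrite("pics/shut.png",cv2.resize(np.hstack(a),(800,364)))
E
```

```text
t: 29.02
tool_pos: [0.5865, 0.024, 0.1343]
orientation: [0.0, 3.142, 0.0]
wrist_force: [-1.0, 0.8, 0.2]
finger_gap: -0.001
grasp_force: 0.0
t: 29.65
tool_pos: [0.6295, 0.1767, 0.2379]
```

View pics/shut.png

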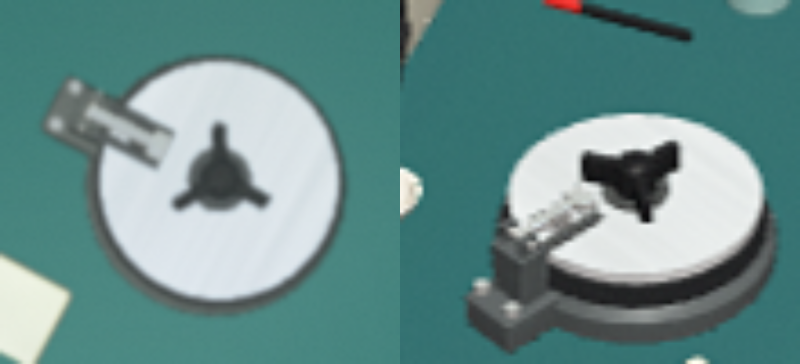

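The latch lies flat over the slot in both views, from (85,110) to (165,145) in the top view. The knob hasn't moved and the hand is clear.

```bash
python3 shift.py '[[0,0,0,0,0,0],[0,0,0,0,0,0],[0,0,0,0,0,0],[0,0,0,0,0,0]]' | head -2; python3 -c "
from workcell import manip
print(manip.hand_in())"
```

```text
t: 30.25
tool_pos: [0.6268, 0.1736, 0.2342]
the job is handed in; nothing more can be done
None
```

The lap is parked and the job handed in at 30 s: after a second flick, given while it still turned because the first was too weak, the disc ran more than six turns hand-off, then was stopped once by fingertip with the hole about 1 mm from the slot, and the latch is shut.

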